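# Lower a router bit to its next setting with the slack taken out

### The arm

A 7-joint arm with a two-finger parallel gripper is mounted at the origin on the work surface. World frame = base frame: x ahead of the robot, y to its left, z up, the work surface at z = 0. Lengths are in m, angles in rad, forces in N, time in s.
With the tool pointing down it reaches from about 0.4 to 0.85 m from the base axis. Payload 10.4 kg.
Tool frame: the origin (TCP) lies between the finger pads; the fingertips stand 22 mm ahead of it and the grasp point (between the pads) lies 3 mm ahead of it (r.nose_length is the distance from the TCP to the fingertips, in m); z points along the fingers, y is the line along which they close (so a half turn about z gives the same grasp; the last joint's range is limited). The gripper opens to 87 mm and grips with 3 to 60 N. Pads are 19 mm wide; open, the fingers measure 117 mm over their backs; the gripper's body (75 mm by 190 mm) begins 51 mm behind the grasp point.
Start: joints at [-1.186, 0.332, -0.065, 1.46, 0.022, 1.35, -0.088], TCP at [0.248, 0.574, 0.22] pointing down, gripper open.
Joint ranges: [-2.6, 2.6], [-0.5, 2.12], [-1.47, 1.34], [0.16, 2.42], [-1.27, 4.41], [0.06, 2.06], [-2.6, 2.6]. Speed limits (rad/s): [2.22, 2.22, 2.79, 2.79, 3.14, 3.14, 3.14].

### API

Orientations are given as a unit quaternion [x, y, z, w].
In Python, from bench import readout, cams, r gives the robot as it stands. The module is installed in compiled form; this text tells all that it offers.
- The arm moves only by the tool step_arm, never from a script. Its argument "deltas" is a list that holds one entry, the list of rows, each a list of 7 numbers: the turn, a rotation vector about the tool's x, y, z in rad, then the shift along the tool's x, y, z in m, then the opening in per cent of the stroke, from 0 (shut) to 100 (fully open). A call has 1 to 20 rows; each row is the pose to reach, as a shift and turn from the pose commanded when the call began, along the tool's axes at that moment; what a row does not reach only later rows make up. A row lasts 1/8 s, in which the tool goes at most 62.5 mm and 10.7 degrees, less where a joint would pass 70% of its speed; a pose out of reach is approached as far as the arm can. A call with a gripper value outside its range is refused whole. The fingers move at their own pace and stop on an object; "squeeze" is the grip in N (left out, the last holds). Time passes only in rows, so rows that repeat a pose let the fingers close. It gives the time, the measured TCP pose, the force, the opening and the grip force at its end, in the units of the state.
- readout.read_state(): the state, without advancing time (a new reading comes with each control period).
- cams.camera(name): name is "side" or "top" or "wrist"; returns a dict with "img" (420x560x3 uint8, red, green, blue), "fx", "fy", "cx", "cy" (pixels), "k1" (the pictures are not rectified: a ray, as slopes to the right and down, at radius r is drawn at 1 + k1 r^2 times it, then the intrinsics apply), "origin" and "rotation" of the camera in the world; the wrist camera has in their place "T_tool_cam" (4x4, takes a point from camera to tool coordinates, whose origin is the TCP and whose axes are the flange's). Camera axes: x right, y up, looking along -z (the intrinsics and any distortion apply to the point x, -y, -z); pixel columns grow to the right and rows downward; lengths in m; the calibration is good to about 2 mm. A picture is of the moment at which its call begins: read the wrist's pose just before it. There is no depth.
- r.close_job(): hands the job in; it is judged then, once.
The state is a dict: "time": time; "joint_positions": joint angles; "joint_vel": joint speeds; "joint_torque": joint torques, N m; "ee_pos": TCP position; "eef_rot": TCP orientation; "ft_force": force on the tool from outside, world axes, zero at the start; "torque": the same for the moment, N m; "width": finger opening in m; "grip_force": force on a finger pad.
Only numpy, scipy, OpenCV 4.12 (cv2) and the standard library are available. Lean on these libraries where they do the work, as an engineer would, in place of code of your own. Each camera call takes 0.05 s, during which the arm holds its last target. There are 200 camera calls.

### The job

The router bit stands exactly at the height of the last pass, but the lift's crank has been bumped and rests loose somewhere in its slack: feel for where it takes up in the raising direction, and from exactly there set the bit three quarters of a crank turn lower (30 dial lines, 1.5 mm). The lift has backlash, so wind down well past the setting and come back up to it, then swing the lock lever clockwise, gently, until it comes up solid, without straining it. Do not touch the bit, and leave the things lying around where they are.

Things in the scene. Friction and masses are not known exactly. Their poses are not given: they have to be found in the camera images.
- router_plate: Aluminium router-lift plate let into the bench, 235 mm along its x, 300 mm along its y, its top 10 mm above the bench. Origin at the centre of its underside (bench height); z up. The bit comes up through its middle.
- crank_axis (a point): Upright axis of the lift crank, fixed on the plate at plate x -30, y +90 mm; this point 20 mm above the bench. Under the crank a 72 mm dial disc with 40 lines turns with it; the fixed index line is at its plate +y side. Backlash: for about a quarter turn (1.55 to 1.65 rad) the crank turns free and the bit stays put; it starts anywhere in there, at least 0.14 rad from either end.
- crank: The crank with its dial. Origin on the crank axis, 10 mm above the bench; x along the arm to the knob, z up. The arm lies 46 to 56 mm above the bench. CLOCKWISE seen from above raises the bit, counter-clockwise lowers it, 2 mm a turn, no end stops in reach. Free in the slack (under 1 N at the knob); beyond it about 9 N at the knob before and while the bit moves. Stays where it is left.
- knob_mid (a point): Middle of the upright revolving crank knob: a 26 mm thick, 60 mm tall cylinder standing on the end of the arm, 60 mm from the crank axis, 57 to 117 mm above the bench (this point 87 mm). It spins freely on its pin, so the hand need not turn with the crank.
- bit_tip (a point): Top of the upright router bit (20 mm across), in the middle of the plate, 32 mm above the plate at the start give or take 0.4 mm. It goes straight up and down with the lift.
- router_bit: The same router bit with its motor under the bench. Origin on the bit's axis, 32 mm below its top; z up.
- lever_grip (a point): Point on the lever 55 mm from its pivot, on the bar's centre line, 51 mm above the bench; push it here from the side.
- lever_pivot (a point): Upright pivot axis of the lock lever, fixed on the plate at plate x -35, y -90 mm; this point 50 mm above the bench.
- wrench_mid (a point): Middle of a loose 190 mm flat steel collet wrench lying on the plate's far side (bystander).
- setup_block_center (a point): Centre of a loose brass setup bar 20 x 60 x 12 mm lying on the plate's far right corner (bystander).
- spray_can_mid (a point): Middle of a loose standing spray can, 65 mm across, 190 mm tall, on the bench to the left (bystander); z along the can.
- push_block_mid (a point): Middle of a loose wooden push block 210 x 75 mm with a grip, 73 mm tall, on the bench to the right (bystander).
- lock_lever: The lift's lock lever, a round bar 15 mm thick, 68 mm long, rising from 38 mm (pivot) to 55 mm (tip) above the bench. Origin on its upright pivot axis, 10 mm above the bench; x along the lever to its tip, z up. Open it points along plate -y (or up to 0.25 rad clockwise of that); it locks CLOCKWISE seen from above, solid stop 1.10 rad from plate -y. Swings at about 3 N at its grip and stays put.

How it is judged:
By the outcome, as a careful person would: the job done as asked, in the order asked, and still so for the second after the job is handed in, with the robot touching nothing.
It also fails if it takes over 70 s, if anything falls off the work surface, if the arm or the gripper's body presses on something with over 40 N, if the wrist force passes 120 N, or if a joint passes its speed limit or range.

## Working session

There is one attempt and no reset: what is moved stays moved. The work goes in short steps, Python scripts to look and compute and a tool call to move; the robot and the scene stay as the last step left them, time stands still between calls to the robot, and variables do not carry over. Pictures are saved under pics/ and viewed, at most 10 in all, crops included, and the job is handed in when it is done.

Besides the shell and the picture viewer there is one more tool, called after ">>>" as name([rows], argument=value, ...), one row to a line, values as JSON. step_arm: Moves the arm, as the interface text tells. Its arguments: {"type":"object","properties":{"deltas":{"type":"array"},"squeeze":{"type":"number"}},"required":["deltas"]}

```bash
mkdir -p pics; cat > h.py <<'E'
import numpy as np, cv2
from scipy.spatial.transform import Rotation as R
from bench import readout, cams, r
def ray(c,u,v,T=None):
    K=np.array([[c['fx'],0,c['cx']],[0,c['fy'],c['cy']],[0,0,1.]])
    p=cv2.undistortPoints(np.array([[[u,v]]],float),K,np.array([c['k1'],0,0,0.]))[0,0]
    d=np.array([p[0],-p[1],-1.])
    if T is None: o,M=np.array(c['origin']),np.array(c['rotation'])
    else: o,M=T[:3,3],T[:3,:3]
    if M.shape!=(3,3): M=R.from_quat(M).as_matrix()
    return o,M@d
def onz(c,u,v,z,T=None):
    o,d=ray(c,u,v,T); return o+d*(z-o[2])/d[2]
def proj(c,P,T=None):
    if T is None: o,M=np.array(c['origin']),np.array(c['rotation'])
    else: o,M=T[:3,3],T[:3,:3]
    q=M.T@(np.array(P)-o); s=np.array([q[0],-q[1]])/-q[2]; s=s*(1+c['k1']*(s@s))
    return np.array([c['fx']*s[0]+c['cx'],c['fy']*s[1]+c['cy']])
def wristT(c,s):
    T=np.eye(4);T[:3,:3]=R.from_quat(s['eef_rot']).as_matrix();T[:3,3]=s['ee_pos'];return T@np.array(c['T_tool_cam'])
def shot(n,fn):
    c=cams.camera(n); cv2.imwrite('pics/'+fn,c['img'][:,:,::-1]); return c
E
python3 - <<'E'
from h import *
s=readout.read_state(); print({k:np.round(v,4) for k,v in s.items()})
for n in('side','top'):
    c=shot(n,n+'1.png'); print(n,c['origin'],np.array(c['rotation']).round(3).tolist(),c['fx'],c['fy'],c['cx'],c['cy'],c['k1'])
E
```

```text
{'time': np.float64(0.0), 'joint_positions': array([-1.1856,  0.3329, -0.0647,  1.4609,  0.0216,  1.3499, -0.0885]), 'joint_vel': array([ 0.0008, -0.0007,  0.0013, -0.0004, -0.0011,  0.0017,  0.0014]), 'joint_torque': array([ 1.50000e-03, -6.23247e+01,  2.56000e-02, -3.89892e+01,
       -6.12000e-02,  3.96000e-02,  1.00000e-04]), 'ee_pos': array([0.2477, 0.5734, 0.2195]), 'eef_rot': array([ 2.025e-01,  9.793e-01, -7.000e-04, -1.000e-04]), 'ft_force': array([ 0.1543,  0.2218, -0.5647]), 'torque': array([ 0.0341,  0.0054, -0.0038]), 'grip_force': np.float64(0.0), 'width': np.float64(0.087)}
side [ 0.30479213 -0.88561022  0.95719135] [0.393, -0.064, -0.124, 0.909] 508.84018988380114 508.84018988380114 278.1059548246417 208.4250659816359 -0.05224628627556213
top [0.47625182 0.00901503 1.35402538] [-0.027, 0.029, 0.715, -0.698] 436.7480528355276 436.7480528355276 275.30539525426536 210.79143613059054 -0.03762279880612552
```

View pics/top1.png

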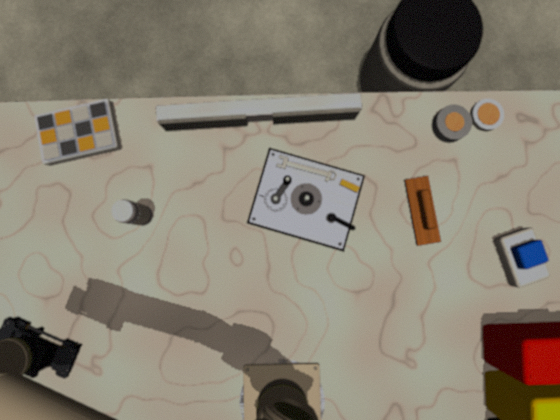

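View pics/side1.png

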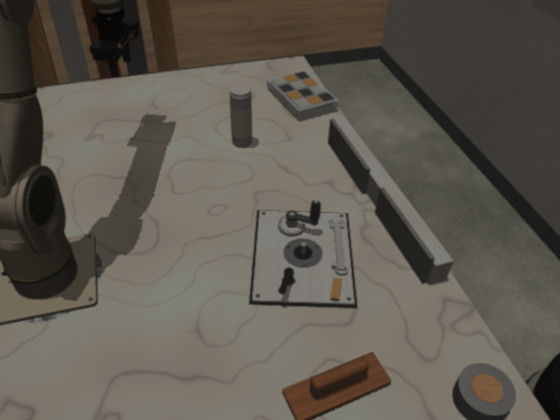

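The top view shows the plate, corners at about (270,149), (364,174), (344,250) and (248,222). The crank hub is at (274,200) with its knob at (288,180), and the lever runs from (332,218) to (354,228). The side view agrees.

```bash
sed -i 's/    q=M.T@/    if M.shape!=(3,3): M=R.from_quat(M).as_matrix()\n    q=M.T@/' h.py
python3 - <<'E'
from h import *
c=cams.camera('top'); im=c['img'].astype(int)
# plate: neutral/bluish vs wood: red-blue small
m=((im[:,:,0]-im[:,:,2]<8)&(im.sum(2)>330)).astype(np.uint8)*255
z=np.zeros_like(m); z[130:270,230:380]=m[130:270,230:380]
z=cv2.morphologyEx(z,cv2.MORPH_OPEN,np.ones((3,3)))
z=cv2.morphologyEx(z,cv2.MORPH_CLOSE,np.ones((9,9)))
k=max(cv2.findContours(z,0,1)[0],key=cv2.contourArea)
k=cv2.convexHull(k)
P=np.array([onz(c,*p[0],0.01)[:2] for p in k],np.float32)
(ce,sz,an)=cv2.minAreaRect(P); print(ce,sz,an)
b=cv2.boxPoints((ce,sz,an)); print(b.round(3).tolist())
o=[];
for p in k[:,0]: o.append(p.tolist())
print(o)
# dark knob
for nm,u,v,zz in(('knobtop',288,180,.117),('levtip',354,228,.055),('levpiv',332,218,.05),('bit',307,198,.04)): print(nm,onz(c,u,v,zz).round(3))
cv2.imwrite('pics/crop.png',cv2.resize(c['img'][140:260,240:375,::-1],None,fx=5,fy=5,interpolation=cv2.INTER_CUBIC))
E
```

```text
(0.6180269718170166, -0.09038905799388885) (0.2995782494544983, 0.2344985157251358) 72.37030792236328
[[0.460999995470047, -0.1979999989271164], [0.6840000152587891, -0.26899999380111694], [0.7749999761581421, 0.017000000923871994], [0.5519999861717224, 0.08799999952316284]]
[[275, 151], [279, 152], [314, 162], [359, 175], [361, 176], [361, 181], [351, 217], [344, 242], [343, 245], [342, 247], [337, 247], [323, 243], [275, 229], [258, 224], [252, 222], [250, 221], [250, 217], [260, 183], [266, 163], [270, 151]]
knobtop [ 0.661 -0.033  0.117]
levtip [ 0.522 -0.228  0.055]
levpiv [ 0.553 -0.164  0.05 ]
bit [ 0.616 -0.092  0.04 ]
```

View pics/crop.png

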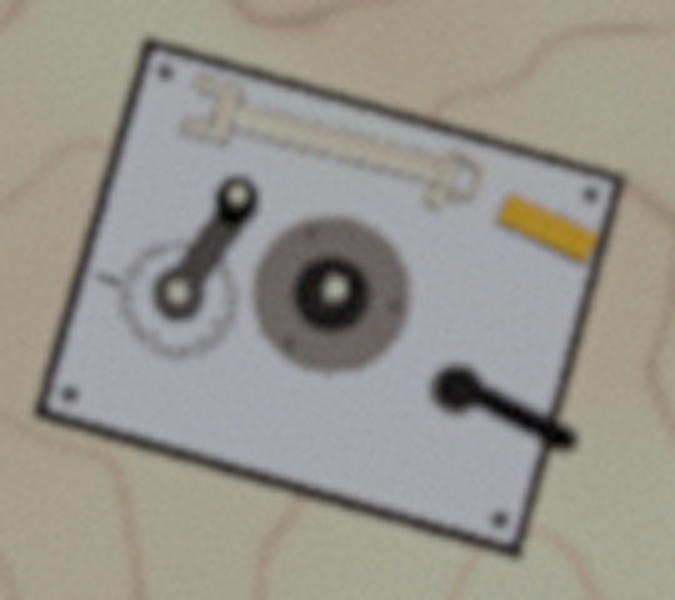

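The plate fit gives 299.6 x 234.5 mm, which matches the stated size. That puts the crank axis at about (0.617, 0.0045), the knob at (0.661, -0.033) 58 mm from it, and the lever pivot at (0.557, -0.166). I'm moving above the knob with the tool axes aligned to the world.

>>> step_arm([
  [[0, 0, 0, 0, 0, -0.06, 100], [0, 0, 1.163, -0.619, -0.393, -0.06, 100], [0, 0, 1.163, -0.619, -0.393, -0.06, 100], [0, 0, 1.163, -0.619, -0.393, -0.06, 100], [0, 0, 1.163, -0.619, -0.393, -0.06, 100], [0, 0, 1.163, -0.619, -0.393, -0.06, 100], [0, 0, 1.163, -0.619, -0.393, -0.06, 100], [0, 0, 1.163, -0.619, -0.393, -0.06, 100], [0, 0, 1.163, -0.619, -0.393, -0.06, 100], [0, 0, 1.163, -0.619, -0.393, -0.06, 100], [0, 0, 1.163, -0.619, -0.393, -0.06, 100], [0, 0, 1.163, -0.619, -0.393, -0.06, 100], [0, 0, 1.163, -0.619, -0.393, -0.06, 100], [0, 0, 1.163, -0.619, -0.393, -0.03, 100], [0, 0, 1.163, -0.619, -0.393, 0.0, 100], [0, 0, 1.163, -0.619, -0.393, 0.02, 100], [0, 0, 1.163, -0.619, -0.393, 0.02, 100]],
])

```text
time: 2.28
ee_pos: [0.6592, -0.0323, 0.1985]
eef_rot: [0.707, 0.707, -0.001, -0.001]
ft_force: [-0.7, 0.2, -0.0]
width: 0.0871
grip_force: 0.0
```

```bash
python3 - <<'E'
from h import *
s=readout.read_state(); c=shot('wrist','w1.png'); T=wristT(c,s)
print(s['ee_pos'],s['joint_positions'].round(2) if hasattr(s['joint_positions'],'round') else s['joint_positions'])
for P in([.6167,.0045,.056],[.661,-.033,.117],[.618,-.0904,.042]): print(P,proj(c,P,T).round(1))
E
```

```text
[ 0.65924273 -0.03228161  0.19845878] [-0.38  0.45  0.5   1.41 -0.22  1.34  0.13]
[0.6167, 0.0045, 0.056] [233.4 162.8]
[0.661, -0.033, 0.117] [280.7 219.2]
[0.618, -0.0904, 0.042] [239.5 251.8]
```

View pics/w1.png

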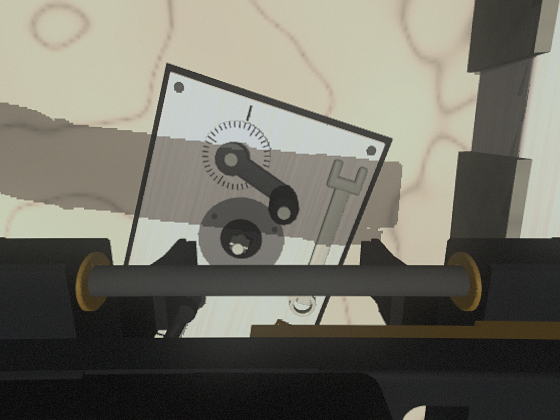

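The wrist view shows the hub at (232,158), the knob top at (284,211) and the bit at (238,248). I'll turn these into positions and a crank angle.

```bash
python3 - <<'E'
from h import *
s=readout.read_state(); c=cams.camera('wrist'); T=wristT(c,s); print('cam',T[:3,3])
for n,u,v,z in(('hub',232,158,.06),('knob',284,211,.117),('bit',238,248,.042),('idx',250,111,.01)): print(n,onz(c,u,v,z,T).round(4))
from scipy.ndimage import label
g=c['img'].astype(int).sum(2); 
k=(c['img'].max(2)<45).astype(np.uint8); k[240:]=0; k[:,:255]=0;k[:,310:]=0
n,l,st,ce=cv2.connectedComponentsWithStats(k); print(st,ce)
E
```

```text
cam [0.66016978 0.03780353 0.36408641]
hub [0.617  0.0091 0.06  ]
knob [ 0.6645 -0.0268  0.117 ]
bit [ 0.6174 -0.0868  0.042 ]
idx [0.6304 0.0528 0.01  ]
[[     0      0    560    420 234772]
 [   268    185     27     39    350]
 [   290    198      7     12     29]
 [   280    201      2      2      2]
 [   286    200      2      1      2]
 [   291    203      1      1      1]
 [   280    204      2      1      2]
 [   287    205      2      2      2]
 [   291    205      1      1      1]
 [   289    208      2      3      3]
 [   292    210      1      1      1]
 [   294    210      1      1      1]
 [   290    212      2      3      3]
 [   288    212      7      9     16]
 [   295    212      1      1      1]
 [   255    226      4      7     13]
 [   259    237      1      1      1]] [[279.50138006 209.51132588]
 [277.31142857 201.46857143]
 [294.10344828 202.86206897]
 [280.5        201.5       ]
 [286.5        200.        ]
 [291.         203.        ]
 [280.5        204.        ]
 [287.5        205.5       ]
 [291.         205.        ]
 [289.33333333 209.        ]
 [292.         210.        ]
 [294.         210.        ]
 [290.33333333 213.        ]
 [291.         216.4375    ]
 [295.         212.        ]
 [255.92307692 229.38461538]
 [259.         237.        ]]
```

>>> step_arm([
  [[0, 0, 0, 0.002, 0.004, 0.03, 100], [0, 0, 0, 0.002, 0.004, 0.06, 100], [0, 0, 0, 0.002, 0.004, 0.085, 100], [0, 0, 0, 0.002, 0.004, 0.105, 100], [0, 0, 0, 0.002, 0.004, 0.105, 60], [0, 0, 0, 0.002, 0.004, 0.105, 40], [0, 0, 0, 0.002, 0.004, 0.105, 30], [0, 0, 0, 0.002, 0.004, 0.105, 20], [0, 0, 0, 0.002, 0.004, 0.105, 15], [0, 0, 0, 0.002, 0.004, 0.105, 15], [0, 0, 0, 0.002, 0.004, 0.105, 15]],
], squeeze=12)

```text
time: 3.75
ee_pos: [0.6641, -0.0304, 0.0952]
eef_rot: [0.707, 0.707, -0.0, -0.0]
ft_force: [0.4, 1.4, 1.1]
width: 0.025
grip_force: 9.0
```

```bash
cat > t.py <<'E'
# offsets (tool x = world y, tool y = world x) for going from cmd angle a to list of angles about C
import sys,numpy as np
def tab(a,bs,C=(0.6165,0.0065),rad=0.06,cmd=None):
    p0=np.array(cmd) if cmd is not None else np.array(C)+rad*np.array([np.cos(a),np.sin(a)])
    out=[]
    for b in bs:
        p=np.array(C)+rad*np.array([np.cos(b),np.sin(b)]); d=p-p0; out.append([round(d[1],4),round(d[0],4)])
    return out
E
python3 - <<'E'
from t import tab
import numpy as np
th=-.655
print(tab(th,[-.705,-.755]))
a=-.755
for i in range(20):
    print(round(a,3),tab(a,[a-.035,a-.07])); a-=.07
E
```

```text
[[np.float64(-0.0023), np.float64(-0.0019)], [np.float64(-0.0046), np.float64(-0.0039)]]
-0.755 [[np.float64(-0.0015), np.float64(-0.0015)], [np.float64(-0.003), np.float64(-0.003)]]
-0.825 [[np.float64(-0.0014), np.float64(-0.0016)], [np.float64(-0.0027), np.float64(-0.0032)]]
-0.895 [[np.float64(-0.0013), np.float64(-0.0017)], [np.float64(-0.0025), np.float64(-0.0034)]]
-0.965 [[np.float64(-0.0012), np.float64(-0.0017)], [np.float64(-0.0023), np.float64(-0.0035)]]
-1.035 [[np.float64(-0.001), np.float64(-0.0018)], [np.float64(-0.002), np.float64(-0.0037)]]
-1.105 [[np.float64(-0.0009), np.float64(-0.0019)], [np.float64(-0.0018), np.float64(-0.0038)]]
-1.175 [[np.float64(-0.0008), np.float64(-0.002)], [np.float64(-0.0015), np.float64(-0.0039)]]
-1.245 [[np.float64(-0.0006), np.float64(-0.002)], [np.float64(-0.0012), np.float64(-0.004)]]
-1.315 [[np.float64(-0.0005), np.float64(-0.002)], [np.float64(-0.0009), np.float64(-0.0041)]]
-1.385 [[np.float64(-0.0004), np.float64(-0.0021)], [np.float64(-0.0006), np.float64(-0.0042)]]
-1.455 [[np.float64(-0.0002), np.float64(-0.0021)], [np.flo
[... 177 characters left out ...]
)], [np.float64(0.0002), np.float64(-0.0042)]]
-1.665 [[np.float64(0.0002), np.float64(-0.0021)], [np.float64(0.0005), np.float64(-0.0042)]]
-1.735 [[np.float64(0.0004), np.float64(-0.0021)], [np.float64(0.0008), np.float64(-0.0041)]]
-1.805 [[np.float64(0.0005), np.float64(-0.002)], [np.float64(0.0011), np.float64(-0.004)]]
-1.875 [[np.float64(0.0007), np.float64(-0.002)], [np.float64(0.0014), np.float64(-0.004)]]
-1.945 [[np.float64(0.0008), np.float64(-0.0019)], [np.float64(0.0017), np.float64(-0.0039)]]
-2.015 [[np.float64(0.0009), np.float64(-0.0019)], [np.float64(0.0019), np.float64(-0.0037)]]
-2.085 [[np.float64(0.0011), np.float64(-0.0018)], [np.float64(0.0022), np.float64(-0.0036)]]
```

>>> step_arm([
  [[0, 0, 0, 0, 0, 0, 15], [0, 0, 0, -0.0024, -0.0018, 0, 15], [0, 0, 0, -0.0046, -0.0038, 0, 15], [0, 0, 0, -0.0046, -0.0038, 0, 15]],
], squeeze=25)

```text
time: 4.25
ee_pos: [0.6602, -0.0356, 0.0952]
eef_rot: [0.707, 0.707, -0.0, -0.0]
ft_force: [-0.0, -0.7, -0.7]
width: 0.0246
grip_force: 25.0
```

>>> step_arm([
  [[0, 0, 0, -0.0015, -0.0015, 0, 15], [0, 0, 0, -0.003, -0.003, 0, 15], [0, 0, 0, -0.003, -0.003, 0, 15]],
])

```text
time: 4.62
ee_pos: [0.6573, -0.0385, 0.0953]
eef_rot: [0.707, 0.707, -0.0, 0.0]
ft_force: [0.3, -1.8, -0.4]
width: 0.025
grip_force: 25.0
```

>>> step_arm([
  [[0, 0, 0, -0.0014, -0.0016, 0, 15], [0, 0, 0, -0.0027, -0.0032, 0, 15], [0, 0, 0, -0.0027, -0.0032, 0, 15]],
])

```text
time: 5.0
ee_pos: [0.6542, -0.0414, 0.0953]
eef_rot: [0.707, 0.707, -0.0, 0.0]
ft_force: [2.6, -3.0, -0.5]
width: 0.0246
grip_force: 25.0
```

The force so far is radial, about 4 N outward, and not a take-up. My circle's centre is slightly off, and the measured path fits a centre near (0.6155, 0.0045), which also agrees with the top view.

```bash
python3 - <<'E'
from t import tab
C=(.6155,.0045)
print(tab(0,[-.905,-.94],C=C,cmd=(.6540,-.0403)))
a=-.94
for i in range(20):
    print(round(a,3),[[float(x) for x in q] for q in tab(a,[a-.035,a-.07],C=C)]); a-=.07
E
```

```text
[[np.float64(-0.0024), np.float64(-0.0014)], [np.float64(-0.0037), np.float64(-0.0031)]]
-0.94 [[-0.0012, -0.0017], [-0.0024, -0.0035]]
-1.01 [[-0.0011, -0.0018], [-0.0021, -0.0036]]
-1.08 [[-0.001, -0.0019], [-0.0018, -0.0038]]
-1.15 [[-0.0008, -0.0019], [-0.0016, -0.0039]]
-1.22 [[-0.0007, -0.002], [-0.0013, -0.004]]
-1.29 [[-0.0005, -0.002], [-0.001, -0.0041]]
-1.36 [[-0.0004, -0.0021], [-0.0007, -0.0041]]
-1.43 [[-0.0003, -0.0021], [-0.0004, -0.0042]]
-1.5 [[-0.0001, -0.0021], [-0.0002, -0.0042]]
-1.57 [[0.0, -0.0021], [0.0001, -0.0042]]
-1.64 [[0.0002, -0.0021], [0.0004, -0.0042]]
-1.71 [[0.0003, -0.0021], [0.0007, -0.0041]]
-1.78 [[0.0005, -0.002], [0.001, -0.0041]]
-1.85 [[0.0006, -0.002], [0.0013, -0.004]]
-1.92 [[0.0008, -0.002], [0.0016, -0.0039]]
-1.99 [[0.0009, -0.0019], [0.0018, -0.0038]]
-2.06 [[0.001, -0.0018], [0.0021, -0.0036]]
-2.13 [[0.0011, -0.0018], [0.0024, -0.0035]]
-2.2 [[0.0013, -0.0017], [0.0026, -0.0033]]
-2.27 [[0.0014, -0.0016], [0.0028, -0.0031]]
```

>>> step_arm([
  [[0, 0, 0, -0.0024, -0.0014, 0, 15], [0, 0, 0, -0.0037, -0.0031, 0, 15], [0, 0, 0, -0.0037, -0.0031, 0, 15]],
])

```text
time: 5.38
ee_pos: [0.6508, -0.0444, 0.0952]
eef_rot: [0.707, 0.707, -0.0, -0.0]
ft_force: [0.6, -1.1, 0.8]
width: 0.0249
grip_force: 25.0
```

>>> step_arm([
  [[0, 0, 0, -0.0012, -0.0017, 0, 15], [0, 0, 0, -0.0024, -0.0035, 0, 15], [0, 0, 0, -0.0024, -0.0035, 0, 15]],
])

```text
time: 5.75
ee_pos: [0.6473, -0.0469, 0.0952]
eef_rot: [0.707, 0.707, -0.0, -0.0]
ft_force: [0.2, -0.5, 1.3]
width: 0.0244
grip_force: 25.0
```

>>> step_arm([
  [[0, 0, 0, -0.0011, -0.0018, 0, 15], [0, 0, 0, -0.0021, -0.0036, 0, 15], [0, 0, 0, -0.0021, -0.0036, 0, 15]],
])

```text
time: 6.12
ee_pos: [0.6438, -0.0491, 0.0952]
eef_rot: [0.707, 0.707, -0.0, -0.0]
ft_force: [-0.3, -1.0, 0.4]
width: 0.0245
grip_force: 25.0
```

>>> step_arm([
  [[0, 0, 0, -0.001, -0.0019, 0, 15], [0, 0, 0, -0.0018, -0.0038, 0, 15], [0, 0, 0, -0.0018, -0.0038, 0, 15]],
])

```text
time: 6.5
ee_pos: [0.64, -0.051, 0.0952]
eef_rot: [0.707, 0.707, -0.0, -0.0]
ft_force: [-0.3, -0.8, 1.1]
width: 0.0245
grip_force: 25.0
```

>>> step_arm([
  [[0, 0, 0, -0.0008, -0.0019, 0, 15], [0, 0, 0, -0.0016, -0.0039, 0, 15], [0, 0, 0, -0.0016, -0.0039, 0, 15]],
])

```text
time: 6.88
ee_pos: [0.6361, -0.0527, 0.0953]
eef_rot: [0.707, 0.707, -0.0, -0.0]
ft_force: [-0.1, -2.3, 0.5]
width: 0.0247
grip_force: 25.0
```

>>> step_arm([
  [[0, 0, 0, -0.0007, -0.002, 0, 15], [0, 0, 0, -0.0013, -0.004, 0, 15], [0, 0, 0, -0.0013, -0.004, 0, 15]],
])

```text
time: 7.25
ee_pos: [0.6321, -0.054, 0.0952]
eef_rot: [0.707, 0.707, -0.0, -0.0]
ft_force: [-0.6, -2.2, 0.6]
width: 0.0251
grip_force: 25.0
```

>>> step_arm([
  [[0, 0, 0, -0.0008, -0.002, 0, 15], [0, 0, 0, -0.0015, -0.0041, 0, 15], [0, 0, 0, -0.0015, -0.0041, 0, 15]],
])

```text
time: 7.62
ee_pos: [0.628, -0.0552, 0.0952]
eef_rot: [0.707, 0.707, -0.0, -0.0]
ft_force: [-0.7, -2.6, 0.9]
width: 0.0247
grip_force: 25.0
```

>>> step_arm([
  [[0, 0, 0, -0.0007, -0.0021, 0, 15], [0, 0, 0, -0.0012, -0.0041, 0, 15], [0, 0, 0, -0.0012, -0.0041, 0, 15]],
])

```text
time: 8.0
ee_pos: [0.6238, -0.0561, 0.0952]
eef_rot: [0.707, 0.707, 0.0, -0.0]
ft_force: [-0.8, 0.8, 2.1]
width: 0.0247
grip_force: 25.0
```

>>> step_arm([
  [[0, 0, 0, -0.0003, -0.0021, 0, 15], [0, 0, 0, -0.0005, -0.0042, 0, 15], [0, 0, 0, -0.0005, -0.0042, 0, 15]],
])

```text
time: 8.38
ee_pos: [0.6196, -0.0567, 0.0952]
eef_rot: [0.707, 0.707, -0.0, -0.0]
ft_force: [0.9, -0.1, -0.2]
width: 0.0248
grip_force: 25.0
```

>>> step_arm([
  [[0, 0, 0, -0.0001, -0.0021, 0, 15], [0, 0, 0, -0.0002, -0.0042, 0, 15], [0, 0, 0, -0.0002, -0.0042, 0, 15]],
])

```text
time: 8.75
ee_pos: [0.6154, -0.057, 0.0952]
eef_rot: [0.707, 0.707, -0.0, -0.0]
ft_force: [-0.6, 0.7, -0.0]
width: 0.0248
grip_force: 25.0
```

>>> step_arm([
  [[0, 0, 0, 0.0, -0.0021, 0, 15], [0, 0, 0, 0.0001, -0.0042, 0, 15], [0, 0, 0, 0.0001, -0.0042, 0, 15]],
])

```text
time: 9.12
ee_pos: [0.6112, -0.0569, 0.0952]
eef_rot: [0.707, 0.707, -0.0, -0.0]
ft_force: [-0.3, 0.9, -0.6]
width: 0.0251
grip_force: 25.0
```

>>> step_arm([
  [[0, 0, 0, 0.0002, -0.0021, 0, 15], [0, 0, 0, 0.0004, -0.0042, 0, 15], [0, 0, 0, 0.0004, -0.0042, 0, 15]],
])

```text
time: 9.5
ee_pos: [0.6071, -0.0565, 0.0952]
eef_rot: [0.707, 0.707, -0.0, -0.0]
ft_force: [0.3, 1.1, -0.4]
width: 0.0245
grip_force: 25.0
```

>>> step_arm([
  [[0, 0, 0, 0.0003, -0.0021, 0, 15], [0, 0, 0, 0.0007, -0.0041, 0, 15], [0, 0, 0, 0.0007, -0.0041, 0, 15]],
])

```text
time: 9.88
ee_pos: [0.603, -0.0558, 0.0952]
eef_rot: [0.707, 0.707, -0.0, -0.0]
ft_force: [-0.2, 1.6, 0.3]
width: 0.0249
grip_force: 25.0
```

>>> step_arm([
  [[0, 0, 0, 0.0005, -0.002, 0, 15], [0, 0, 0, 0.0011, -0.0041, 0, 15], [0, 0, 0, 0.0011, -0.0041, 0, 15]],
])

```text
time: 10.25
ee_pos: [0.5988, -0.0549, 0.0952]
eef_rot: [0.707, 0.707, -0.0, -0.0]
ft_force: [-0.2, 0.6, -1.0]
width: 0.0245
grip_force: 25.0
```

>>> step_arm([
  [[0, 0, 0, 0.0006, -0.002, 0, 15], [0, 0, 0, 0.0013, -0.004, 0, 15], [0, 0, 0, 0.0013, -0.004, 0, 15]],
])

```text
time: 10.62
ee_pos: [0.5949, -0.0536, 0.0952]
eef_rot: [0.707, 0.707, -0.0, -0.0]
ft_force: [0.4, -0.8, -0.7]
width: 0.0245
grip_force: 25.0
```

>>> step_arm([
  [[0, 0, 0, 0.0008, -0.002, 0, 15], [0, 0, 0, 0.0016, -0.0039, 0, 15], [0, 0, 0, 0.0016, -0.0039, 0, 15]],
])

```text
time: 11.0
ee_pos: [0.5909, -0.052, 0.0952]
eef_rot: [0.707, 0.707, -0.0, -0.0]
ft_force: [-1.4, -1.0, -0.9]
width: 0.025
grip_force: 25.0
```

>>> step_arm([
  [[0, 0, 0, 0.0009, -0.0019, 0, 15], [0, 0, 0, 0.0018, -0.0038, 0, 15], [0, 0, 0, 0.0018, -0.0038, 0, 15]],
])

```text
time: 11.38
ee_pos: [0.5876, -0.0504, 0.0953]
eef_rot: [0.707, 0.707, 0.0, 0.0]
ft_force: [2.2, -3.1, -2.4]
width: 0.0244
grip_force: 25.0
```

>>> step_arm([
  [[0, 0, 0, 0.0006, -0.0011, 0, 15], [0, 0, 0, 0.0006, -0.0011, 0, 15]],
])

```text
time: 11.62
ee_pos: [0.5873, -0.0502, 0.0954]
eef_rot: [0.707, 0.707, 0.0, 0.001]
ft_force: [6.0, -4.3, -6.0]
width: 0.0248
grip_force: 25.0
```

Take-up found. The tangential force rose from 3.4 N to 7.3 N while the hand moved only 0.3 mm, with the TCP at about (0.5875, -0.0503). Next I fit the hand's circle from the recorded points.

```bash
python3 - <<'E'
import numpy as np
from scipy.optimize import least_squares as LS
P=np.array([[.6602,-.0356],[.6573,-.0385],[.6542,-.0414],[.6508,-.0444],[.6473,-.0469],[.6438,-.0491],[.64,-.051],[.6361,-.0527],[.6321,-.054],[.628,-.0552],[.6238,-.0561],[.6196,-.0567],[.6154,-.057],[.6112,-.0569],[.6071,-.0565],[.603,-.0558],[.5988,-.0549],[.5949,-.0536],[.5909,-.052],[.5876,-.0504]])
f=LS(lambda q:np.hypot(*(P-q[:2]).T)-.06,[.6155,.004]); print(f.x,(f.fun*1e3).round(2))
g=LS(lambda q:np.hypot(*(P-q[:2]).T)-q[2],[.6155,.004,.06]); print(g.x,(g.fun*1e3).round(2))
C=f.x; d=np.array([.58745,-.0503])-C; print(np.arctan2(d[1],d[0]),np.hypot(*d))
from t import tab
cmd=(.5861,-.0489)
th=np.arctan2(d[1],d[0])
# CCW, 0.13 rad/row, total -> th+7.5
n=int(np.ceil(7.6/.13)); A=th+np.linspace(0,7.6,n+1)
cur=cmd
for k in range(0,n,20):
    bs=A[k+1:k+21]; print('to',bs[-1]-th); print([[0,0,0,float(a),float(b),0,15] for a,b in tab(0,bs,C=C,cmd=cur)])
    t=tab(0,bs,C=C,cmd=cur)[-1]; cur=(cur[0]+t[1],cur[1]+t[0]); print(cur)
E
```

```text
[0.61423324 0.00315492] [ 0.12 -0.08 -0.15 -0.01 -0.01  0.04 -0.03 -0.02 -0.12 -0.04  0.02  0.1
  0.17  0.13  0.08  0.02  0.07 -0.04 -0.11 -0.19]
[0.61433343 0.00266459 0.05953738] [ 0.19 -0.03 -0.11  0.   -0.01  0.03 -0.05 -0.05 -0.15 -0.08 -0.02  0.06
  0.14  0.11  0.07  0.02  0.09 -0.01 -0.06 -0.12]
-2.0352783483600696 0.059789380495466504
to 2.5762711864406778
[[0, 0, 0, -0.0046, 0.0084, 0, 15], [0, 0, 0, -0.0067, 0.0158, 0, 15], [0, 0, 0, -0.0078, 0.0235, 0, 15], [0, 0, 0, -0.0079, 0.0312, 0, 15], [0, 0, 0, -0.007, 0.0389, 0, 15], [0, 0, 0, -0.0051, 0.0463, 0, 15], [0, 0, 0, -0.0023, 0.0535, 0, 15], [0, 0, 0, 0.0014, 0.0603, 0, 15], [0, 0, 0, 0.006, 0.0665, 0, 15], [0, 0, 0, 0.0113, 0.0722, 0, 15], [0, 0, 0, 0.0173, 0.077, 0, 15], [0, 0, 0, 0.0238, 0.0811, 0, 15], [0, 0, 0, 0.0309, 0.0843, 0, 15], [0, 0, 0, 0.0383, 0.0865, 0, 15], [0, 0, 0, 0.0459, 0.0878, 0, 15], [0, 0, 0, 0.0536, 0.0881, 0, 15], [0, 0, 0, 0.0613, 0.0874, 0, 15], [0, 0, 0, 0.0688, 0.0857, 0, 15], [0, 0, 0, 0.0761, 0.0831, 0, 15], [0, 0, 0, 0.083, 0.0796, 0, 15]]
(np.float64(0.6657), np.float64(0.034100000000000
[... 809 characters left out ...]
7, 0.0003, 0, 15], [0, 0, 0, -0.0153, 0.0016, 0, 15], [0, 0, 0, -0.0227, 0.0038, 0, 15], [0, 0, 0, -0.0297, 0.007, 0, 15], [0, 0, 0, -0.0363, 0.0111, 0, 15], [0, 0, 0, -0.0423, 0.016, 0, 15], [0, 0, 0, -0.0476, 0.0216, 0, 15], [0, 0, 0, -0.0521, 0.0278, 0, 15], [0, 0, 0, -0.0558, 0.0346, 0, 15], [0, 0, 0, -0.0586, 0.0418, 0, 15], [0, 0, 0, -0.0605, 0.0493, 0, 15], [0, 0, 0, -0.0614, 0.057, 0, 15], [0, 0, 0, -0.0613, 0.0647, 0, 15], [0, 0, 0, -0.0601, 0.0723, 0, 15], [0, 0, 0, -0.0581, 0.0798, 0, 15], [0, 0, 0, -0.0551, 0.0869, 0, 15], [0, 0, 0, -0.0511, 0.0935, 0, 15], [0, 0, 0, -0.0464, 0.0997, 0, 15], [0, 0, 0, -0.0409, 0.1051, 0, 15]]
(np.float64(0.6594), np.float64(-0.03629999999999999))
```

>>> step_arm([
  [[0, 0, 0, -0.0046, 0.0084, 0, 15], [0, 0, 0, -0.0067, 0.0158, 0, 15], [0, 0, 0, -0.0078, 0.0235, 0, 15], [0, 0, 0, -0.0079, 0.0312, 0, 15], [0, 0, 0, -0.007, 0.0389, 0, 15], [0, 0, 0, -0.0051, 0.0463, 0, 15], [0, 0, 0, -0.0023, 0.0535, 0, 15], [0, 0, 0, 0.0014, 0.0603, 0, 15], [0, 0, 0, 0.006, 0.0665, 0, 15], [0, 0, 0, 0.0113, 0.0722, 0, 15], [0, 0, 0, 0.0173, 0.077, 0, 15], [0, 0, 0, 0.0238, 0.0811, 0, 15], [0, 0, 0, 0.0309, 0.0843, 0, 15], [0, 0, 0, 0.0383, 0.0865, 0, 15], [0, 0, 0, 0.0459, 0.0878, 0, 15], [0, 0, 0, 0.0536, 0.0881, 0, 15], [0, 0, 0, 0.0613, 0.0874, 0, 15], [0, 0, 0, 0.0688, 0.0857, 0, 15], [0, 0, 0, 0.0761, 0.0831, 0, 15], [0, 0, 0, 0.083, 0.0796, 0, 15]],
])

```text
time: 14.12
ee_pos: [0.6678, 0.03, 0.0955]
eef_rot: [0.708, 0.706, 0.0, 0.003]
ft_force: [5.9, -7.3, -6.7]
width: 0.0248
grip_force: 25.0
```

>>> step_arm([
  [[0, 0, 0, 0.0063, -0.0044, 0, 15], [0, 0, 0, 0.012, -0.0096, 0, 15], [0, 0, 0, 0.0171, -0.0155, 0, 15], [0, 0, 0, 0.0213, -0.0219, 0, 15], [0, 0, 0, 0.0246, -0.0289, 0, 15], [0, 0, 0, 0.0271, -0.0362, 0, 15], [0, 0, 0, 0.0286, -0.0438, 0, 15], [0, 0, 0, 0.0291, -0.0515, 0, 15], [0, 0, 0, 0.0286, -0.0592, 0, 15], [0, 0, 0, 0.0271, -0.0668, 0, 15], [0, 0, 0, 0.0246, -0.0741, 0, 15], [0, 0, 0, 0.0212, -0.0811, 0, 15], [0, 0, 0, 0.017, -0.0875, 0, 15], [0, 0, 0, 0.012, -0.0934, 0, 15], [0, 0, 0, 0.0062, -0.0986, 0, 15], [0, 0, 0, -0.0001, -0.1029, 0, 15], [0, 0, 0, -0.007, -0.1065, 0, 15], [0, 0, 0, -0.0143, -0.1091, 0, 15], [0, 0, 0, -0.0218, -0.1108, 0, 15], [0, 0, 0, -0.0295, -0.1114, 0, 15]],
])

```text
time: 16.62
ee_pos: [0.5547, 0.0068, 0.0952]
eef_rot: [0.706, 0.708, 0.001, -0.001]
ft_force: [-2.8, 9.6, -1.3]
width: 0.0247
grip_force: 25.0
```

>>> step_arm([
  [[0, 0, 0, -0.0077, 0.0003, 0, 15], [0, 0, 0, -0.0153, 0.0016, 0, 15], [0, 0, 0, -0.0227, 0.0038, 0, 15], [0, 0, 0, -0.0297, 0.007, 0, 15], [0, 0, 0, -0.0363, 0.0111, 0, 15], [0, 0, 0, -0.0423, 0.016, 0, 15], [0, 0, 0, -0.0476, 0.0216, 0, 15], [0, 0, 0, -0.0521, 0.0278, 0, 15], [0, 0, 0, -0.0558, 0.0346, 0, 15], [0, 0, 0, -0.0586, 0.0418, 0, 15], [0, 0, 0, -0.0605, 0.0493, 0, 15], [0, 0, 0, -0.0614, 0.057, 0, 15], [0, 0, 0, -0.0613, 0.0647, 0, 15], [0, 0, 0, -0.0601, 0.0723, 0, 15], [0, 0, 0, -0.0581, 0.0798, 0, 15], [0, 0, 0, -0.0551, 0.0869, 0, 15], [0, 0, 0, -0.0511, 0.0935, 0, 15], [0, 0, 0, -0.0464, 0.0997, 0, 15], [0, 0, 0, -0.0409, 0.1051, 0, 15], [0, 0, 0, -0.0409, 0.1051, 0, 15]],
])

```text
time: 19.12
ee_pos: [0.659, -0.0375, 0.0951]
eef_rot: [0.707, 0.707, -0.001, -0.0]
ft_force: [-6.6, 0.7, 3.1]
width: 0.0244
grip_force: 25.0
```

```bash
python3 - <<'E'
import numpy as np
from t import tab
C=(.6142,.0032); th=-2.0353; cur=(.6594,-.0363)
bs=th+7.6-np.arange(1,21)*.135
t=tab(0,bs,C=C,cmd=cur); print([[0,0,0,float(a),float(b),0,15] for a,b in t]); cur=(cur[0]+t[-1][1],cur[1]+t[-1][0]);print(cur,bs[-1]-th)
print(np.array(C)+.06*np.array([np.cos(th+4.7124),np.sin(th+4.7124)]))
E
```

```text
[[0, 0, 0, -0.0057, -0.0058, 0, 15], [0, 0, 0, -0.0106, -0.0122, 0, 15], [0, 0, 0, -0.0146, -0.0192, 0, 15], [0, 0, 0, -0.0176, -0.0268, 0, 15], [0, 0, 0, -0.0196, -0.0346, 0, 15], [0, 0, 0, -0.0204, -0.0427, 0, 15], [0, 0, 0, -0.0202, -0.0508, 0, 15], [0, 0, 0, -0.019, -0.0587, 0, 15], [0, 0, 0, -0.0166, -0.0665, 0, 15], [0, 0, 0, -0.0132, -0.0738, 0, 15], [0, 0, 0, -0.0089, -0.0807, 0, 15], [0, 0, 0, -0.0037, -0.0869, 0, 15], [0, 0, 0, 0.0023, -0.0923, 0, 15], [0, 0, 0, 0.009, -0.0969, 0, 15], [0, 0, 0, 0.0162, -0.1005, 0, 15], [0, 0, 0, 0.0239, -0.1031, 0, 15], [0, 0, 0, 0.0318, -0.1047, 0, 15], [0, 0, 0, 0.0399, -0.1052, 0, 15], [0, 0, 0, 0.048, -0.1046, 0, 15], [0, 0, 0, 0.0559, -0.1029, 0, 15]]
(np.float64(0.5565), np.float64(0.0196)) 4.9
[0.56055706 0.03007816]
```

>>> step_arm([
  [[0, 0, 0, -0.0057, -0.0058, 0, 15], [0, 0, 0, -0.0106, -0.0122, 0, 15], [0, 0, 0, -0.0146, -0.0192, 0, 15], [0, 0, 0, -0.0176, -0.0268, 0, 15], [0, 0, 0, -0.0196, -0.0346, 0, 15], [0, 0, 0, -0.0204, -0.0427, 0, 15], [0, 0, 0, -0.0202, -0.0508, 0, 15], [0, 0, 0, -0.019, -0.0587, 0, 15], [0, 0, 0, -0.0166, -0.0665, 0, 15], [0, 0, 0, -0.0132, -0.0738, 0, 15], [0, 0, 0, -0.0089, -0.0807, 0, 15], [0, 0, 0, -0.0037, -0.0869, 0, 15], [0, 0, 0, 0.0023, -0.0923, 0, 15], [0, 0, 0, 0.009, -0.0969, 0, 15], [0, 0, 0, 0.0162, -0.1005, 0, 15], [0, 0, 0, 0.0239, -0.1031, 0, 15], [0, 0, 0, 0.0318, -0.1047, 0, 15], [0, 0, 0, 0.0399, -0.1052, 0, 15], [0, 0, 0, 0.048, -0.1046, 0, 15], [0, 0, 0, 0.0559, -0.1029, 0, 15]],
])

```text
time: 21.62
ee_pos: [0.5556, 0.0145, 0.0952]
eef_rot: [0.708, 0.706, -0.002, 0.001]
ft_force: [-5.9, -9.6, 2.2]
width: 0.0248
grip_force: 25.0
```

>>> step_arm([
  [[0, 0, 0, 0.003, 0.001, 0, 15], [0, 0, 0, 0.006, 0.0022, 0, 15], [0, 0, 0, 0.009, 0.0035, 0, 15], [0, 0, 0, 0.0115, 0.0046, 0, 15], [0, 0, 0, 0.0115, 0.0046, 0, 15], [0, 0, 0, 0.0115, 0.0046, 0, 15]],
])

```text
time: 22.38
ee_pos: [0.5596, 0.0272, 0.0952]
eef_rot: [0.708, 0.706, -0.002, -0.0]
ft_force: [-8.2, -5.1, 3.2]
width: 0.025
grip_force: 25.0
```

>>> step_arm([
  [[0, 0, 0, 0.0015, 0.0002, 0, 15], [0, 0, 0, 0.0031, 0.0005, 0, 15], [0, 0, 0, 0.0031, 0.0005, 0, 15], [0, 0, 0, 0.0031, 0.0005, 0, 15]],
])

```text
time: 22.88
ee_pos: [0.5605, 0.0297, 0.0952]
eef_rot: [0.708, 0.706, -0.002, 0.001]
ft_force: [-4.9, -7.8, 2.6]
width: 0.0246
grip_force: 25.0
```

>>> step_arm([
  [[0, 0, 0, 0.0004, 0.0002, 0, 15], [0, 0, 0, 0.0004, 0.0002, 0, 15], [0, 0, 0, 0.0004, 0.0002, 0, 15], [0, 0, 0, -0.001, -0.0004, 0, 15], [0, 0, 0, -0.0018, -0.0008, 0, 15], [0, 0, 0, -0.0018, -0.0008, 0, 15], [0, 0, 0, -0.0018, -0.0008, 0, 15]],
])

```text
time: 23.75
ee_pos: [0.5605, 0.0298, 0.0952]
eef_rot: [0.708, 0.707, -0.001, 0.0]
ft_force: [-3.0, -5.5, 1.1]
width: 0.0247
grip_force: 25.0
```

>>> step_arm([
  [[0, 0, 0, -0.0009, -0.0004, 0, 15], [0, 0, 0, -0.0018, -0.0009, 0, 15], [0, 0, 0, -0.0018, -0.0009, 0, 15], [0, 0, 0, -0.0018, -0.0009, 0, 15]],
])

```text
time: 24.25
ee_pos: [0.5603, 0.0296, 0.0952]
eef_rot: [0.707, 0.707, 0.0, 0.0]
ft_force: [0.8, -5.3, -3.7]
width: 0.0249
grip_force: 25.0
```

>>> step_arm([
  [[0, 0, 0, -0.001, 0.0003, 0, 15], [0, 0, 0, -0.001, 0.0003, 0, 15], [0, 0, 0, -0.001, 0.0003, 35], [0, 0, 0, -0.001, 0.0003, 0, 50], [0, 0, 0, -0.001, 0.0003, 0, 70], [0, 0, 0, -0.001, 0.0003, 0, 70]],
])

```text
schema error: expected 7 numbers
```

>>> step_arm([
  [[0, 0, 0, -0.001, 0.0003, 0, 15], [0, 0, 0, -0.001, 0.0003, 0, 15], [0, 0, 0, -0.001, 0.0003, 0, 35], [0, 0, 0, -0.001, 0.0003, 0, 50], [0, 0, 0, -0.001, 0.0003, 0, 70], [0, 0, 0, -0.001, 0.0003, 0, 70]],
])

```text
time: 25.0
ee_pos: [0.5606, 0.0292, 0.0954]
eef_rot: [0.707, 0.707, 0.0, 0.0]
ft_force: [-0.5, -1.1, -0.5]
width: 0.0522
grip_force: 0.0
```

>>> step_arm([
  [[0, 0, 0, 0, 0, -0.04, 70], [0, 0, 0, 0, 0, -0.105, 70], [0, 0, -0.2, -0.06, 0, -0.105, 0], [0, 0, -0.4, -0.12, 0, -0.105, 0], [0, 0, -0.6, -0.18, 0.001, -0.105, 0], [0, 0, -0.8, -0.23, 0.002, -0.105, 0], [0, 0, -1.06, -0.264, 0.003, -0.105, 0], [0, 0, -1.06, -0.264, 0.003, -0.105, 0], [0, 0, -1.06, -0.264, 0.003, -0.105, 0], [0, 0, -1.06, -0.264, 0.003, -0.105, 0]],
])

```text
time: 26.25
ee_pos: [0.5637, -0.2342, 0.2002]
eef_rot: [0.254, 0.967, 0.0, 0.0]
ft_force: [0.6, -0.5, -0.1]
width: 0.0003
grip_force: 0.0
```

```bash
python3 - <<'E'
from h import *
s=readout.read_state(); c=shot('wrist','w2.png'); T=wristT(c,s)
print(s['ee_pos'],s['eef_rot'],s['time'],np.round(s['joint_positions'],2))
for P in([.5573,-.1656,.05],[.5235,-.2280,.055],[.618,-.0904,.042]): print(P,proj(c,P,T).round(1))
np.save('T2.npy',T)
E
```

```text
[ 0.5637024  -0.2342015   0.20021599] [2.53980394e-01 9.67209332e-01 2.56701118e-04 3.14879867e-05] 26.25 [-0.09  0.33  0.52  1.56 -0.17  1.3   1.51]
[0.5573, -0.1656, 0.05] [335.3 158.1]
[0.5235, -0.228, 0.055] [261. 160.]
[0.618, -0.0904, 0.042] [429.7 173.3]
```

View pics/w2.png

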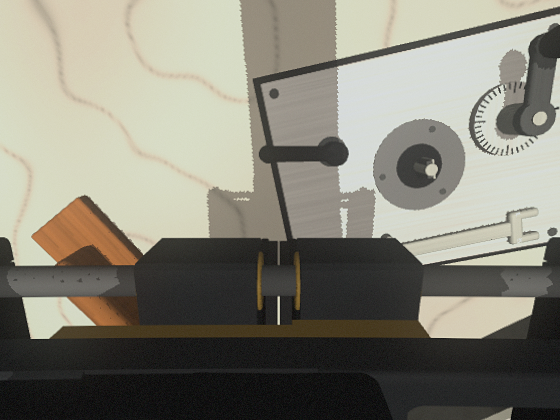

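The lever pivot is at (334,152) and its tip at (263,154), within 6 px of prediction. The push block's near corner is at (82,197). I'll compute the push path.

```bash
python3 - <<'E'
from h import *
c=cams.camera('wrist'); T=np.load('T2.npy')
p=onz(c,334,152,.05,T); t=onz(c,266,154,.055,T); print('piv',p,'tip',t,np.arctan2(*(t-p)[1::-1]),np.hypot(*(t-p)[:2]))
print('block',onz(c,82,197,.02,T), onz(c,135,250,.02,T),'bit',onz(c,429,168,.042,T))
piv=np.array([.556,-.1665]); 
cmd=np.array([.5637,-.2342]); yaw=1.06
def pose(th,gap):
    n=np.array([-np.sin(th),np.cos(th)])  # ccw side
    return piv+.055*np.array([np.cos(th),np.sin(th)])+n*(.0075+.0095+gap)
X=np.array([-np.sin(yaw),np.cos(yaw)]); Y=np.array([np.cos(yaw),np.sin(yaw)])
for th,g in [(-2.085,.012),(-2.085,0)]+[(a,0) for a in np.arange(-2.15,-3.05,-.06)]:
    y=-np.pi-th  # yaw world so that tool x=push dir (sin th,-cos th)=(-sin y,cos y)
    y=np.arctan2(-np.sin(th),-np.cos(th))
    q=pose(th,g); d=q-cmd; print(round(th,3),round(g,3),'rz %.2f dx %.4f dy %.4f'%(-(y-yaw),d@X,d@Y),q.round(4))
E
```

```text
piv [ 0.55152146 -0.16408651  0.05      ] tip [ 0.52097444 -0.22113644  0.055     ] -2.0623952214501466 0.06471332147886705
block [ 0.46590647 -0.41844833  0.02      ] [ 0.54322954 -0.40521016  0.02      ] bit [ 0.61278467 -0.08896714  0.042     ]
-2.085 0.012 rz 0.00 dx 0.0110 dy 0.0002 [ 0.5542 -0.2287]
-2.085 0 rz 0.00 dx 0.0230 dy 0.0002 [ 0.5438 -0.2227]
-2.15 0 rz 0.07 dx 0.0266 dy -0.0007 [ 0.5401 -0.2218]
-2.21 0 rz 0.13 dx 0.0300 dy -0.0014 [ 0.5368 -0.2208]
-2.27 0 rz 0.19 dx 0.0334 dy -0.0019 [ 0.5336 -0.2195]
-2.33 0 rz 0.25 dx 0.0369 dy -0.0022 [ 0.5305 -0.2181]
-2.39 0 rz 0.31 dx 0.0403 dy -0.0023 [ 0.5274 -0.2165]
-2.45 0 rz 0.37 dx 0.0438 dy -0.0021 [ 0.5245 -0.2147]
-2.51 0 rz 0.43 dx 0.0472 dy -0.0018 [ 0.5216 -0.2127]
-2.57 0 rz 0.49 dx 0.0506 dy -0.0013 [ 0.5189 -0.2106]
-2.63 0 rz 0.55 dx 0.0540 dy -0.0005 [ 0.5164 -0.2082]
-2.69 0 rz 0.61 dx 0.0573 dy 0.0004 [ 0.5139 -0.2058]
-2.75 0 rz 0.67 dx 0.0606 dy 0.0016 [ 0.5117 -0.2032]
-2.81 0 rz 0.73 dx 0.0637 dy 0.0029 [ 0.5095 -0.2005]
-2.87 0 rz 0.79 dx 0.0668 dy 0.0045 [ 0.5076 -0.1976]
-2.93 0 rz 0.85 dx 0.0698 dy 0.0062 [ 0.5058 -0.1947]
-2.99 0 rz 0.91 dx 0.0727 dy 0.0081 [ 0.5042 -0.1916]
```

>>> step_arm([
  [[0, 0, 0, 0, 0, 0.05, 0], [0, 0, 0, 0, 0, 0.1, 0], [0, 0, 0, 0, 0, 0.138, 0], [0, 0, 0, 0, 0, 0.138, 0], [0, 0, 0, 0.011, 0, 0.138, 0], [0, 0, 0, 0.018, 0, 0.138, 0], [0, 0, 0, 0.023, 0, 0.138, 0], [0, 0, 0.07, 0.0266, -0.0007, 0.138, 0], [0, 0, 0.13, 0.03, -0.0014, 0.138, 0], [0, 0, 0.13, 0.03, -0.0014, 0.138, 0]],
])

```text
time: 27.6
ee_pos: [0.5366, -0.2214, 0.0628]
eef_rot: [0.315, 0.949, 0.0, 0.0]
ft_force: [1.1, -0.6, 0.8]
width: 0.0005
grip_force: 0.0
```

```bash
cat > L.py <<'E'
import numpy as np
piv=np.array([.556,-.1665])
def rows(cmd,yaw,ths,gap=0):
    X=np.array([-np.sin(yaw),np.cos(yaw)]); Y=np.array([np.cos(yaw),np.sin(yaw)])
    for th in ths:
        n=np.array([-np.sin(th),np.cos(th)]); q=piv+.055*np.array([np.cos(th),np.sin(th)])+n*(.017+gap)
        y=np.arctan2(-np.sin(th),-np.cos(th)); d=q-np.array(cmd)
        print(round(th,3),[0,0,round(float(yaw-y),3),round(float(d@X),4),round(float(d@Y),4),0,0],q.round(4),round(y,3))
E
python3 - <<'E'
from L import *
rows((.5368,-.2208),.93,np.arange(-2.27,-2.85,-.06))
rows((.5095,-.2005),.33,[-2.85,-2.89,-2.93,-2.95,-2.97,-2.99,-3.01,-3.03])
E
```

```text
-2.27 [0, 0, 0.058, 0.0033, -0.0009, 0, 0] [ 0.5336 -0.2195] 0.872
-2.33 [0, 0, 0.118, 0.0067, -0.0016, 0, 0] [ 0.5305 -0.2181] 0.812
-2.39 [0, 0, 0.178, 0.0101, -0.0021, 0, 0] [ 0.5274 -0.2165] 0.752
-2.45 [0, 0, 0.238, 0.0135, -0.0025, 0, 0] [ 0.5245 -0.2147] 0.692
-2.51 [0, 0, 0.298, 0.017, -0.0026, 0, 0] [ 0.5216 -0.2127] 0.632
-2.57 [0, 0, 0.358, 0.0204, -0.0025, 0, 0] [ 0.5189 -0.2106] 0.572
-2.63 [0, 0, 0.418, 0.0239, -0.0022, 0, 0] [ 0.5164 -0.2082] 0.512
-2.69 [0, 0, 0.478, 0.0273, -0.0016, 0, 0] [ 0.5139 -0.2058] 0.452
-2.75 [0, 0, 0.538, 0.0307, -0.0009, 0, 0] [ 0.5117 -0.2032] 0.392
-2.81 [0, 0, 0.598, 0.034, -0.0, 0, 0] [ 0.5095 -0.2005] 0.332
-2.85 [0, 0, 0.038, 0.0022, -0.0006, 0, 0] [ 0.5082 -0.1986] 0.292
-2.89 [0, 0, 0.078, 0.0045, -0.0012, 0, 0] [ 0.507  -0.1967] 0.252
-2.93 [0, 0, 0.118, 0.0067, -0.0016, 0, 0] [ 0.5058 -0.1947] 0.212
-2.95 [0, 0, 0.138, 0.0078, -0.0018, 0, 0] [ 0.5052 -0.1937] 0.192
-2.97 [0, 0, 0.158, 0.009, -0.002, 0, 0] [ 0.5047 -0.1926] 0.172
-2.99 [0, 0, 0.178, 0.0101, -0.0021, 0, 0] [ 0.5042 -0.1916] 0.152
-3.01 [0, 0, 0.198, 0.0113, -0.0023, 0, 0] [ 0.5037 -0.1906] 0.132
-3.03 [0, 0, 0.218, 0.0124, -0.0024, 0, 0] [ 0.5032 -0.1895] 0.112
```

>>> step_arm([
  [[0, 0, 0.058, 0.0033, -0.0009, 0, 0], [0, 0, 0.118, 0.0067, -0.0016, 0, 0], [0, 0, 0.178, 0.0101, -0.0021, 0, 0], [0, 0, 0.238, 0.0135, -0.0025, 0, 0], [0, 0, 0.298, 0.017, -0.0026, 0, 0], [0, 0, 0.358, 0.0204, -0.0025, 0, 0], [0, 0, 0.418, 0.0239, -0.0022, 0, 0], [0, 0, 0.478, 0.0273, -0.0016, 0, 0], [0, 0, 0.538, 0.0307, -0.0009, 0, 0], [0, 0, 0.598, 0.034, 0, 0, 0], [0, 0, 0.598, 0.034, 0, 0, 0]],
])

```text
time: 28.98
ee_pos: [0.5096, -0.201, 0.0625]
eef_rot: [0.58, 0.815, 0.0, 0.0]
ft_force: [0.1, 0.4, 0.2]
width: 0.0004
grip_force: 0.0
```

>>> step_arm([
  [[0, 0, 0.038, 0.0022, -0.0006, 0, 0], [0, 0, 0.078, 0.0045, -0.0012, 0, 0]],
])

```text
time: 29.22
ee_pos: [0.5069, -0.1975, 0.0625]
eef_rot: [0.611, 0.791, 0.0, 0.0]
ft_force: [0.3, 0.2, -0.1]
width: 0.0005
grip_force: 0.0
```

```bash
python3 - <<'E'
from h import *
a=shot('side','s2.png'); c=cams.camera('top')
i1=cv2.resize(a['img'][180:330,230:380,::-1],None,fx=2.6,fy=2.6); i2=cv2.resize(c['img'][140:260,240:375,::-1],(390,390))
cv2.imwrite('pics/s2c.png',np.hstack([i1,i2]))
print(readout.read_state()['ft_force'])
E
```

```text
[-0.56254631  0.16796592  0.72354765]
```

View pics/s2c.png

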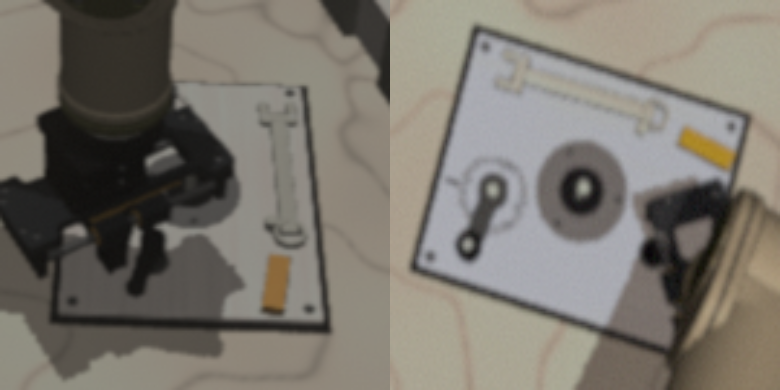

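```bash
python3 - <<'E'
from h import *
a=cams.camera('side')
def f(P): q=proj(a,P); return ((q-[230,180])*2.6).round(0)
piv=np.array([.556,-.1665])
print('piv',f([*piv,.05]),f([*piv,.01]))
for th in(-2.085,-2.5,-2.89): print(th,'tip',f([*(piv+.068*np.array([np.cos(th),np.sin(th)])),.055]))
print('fist',f([.507,-.1975,.0405]),f([.507,-.1975,.09]), 'bit',f([.618,-.0904,.04]))
s=readout.read_state();print(s['ee_pos'],s['time'])
g=a['img']; sub=g[180:330,230:380]
cv2.imwrite('pics/s3.png',np.clip(cv2.resize(sub[50:125,20:95,::-1],None,fx=8,fy=8,interpolation=cv2.INTER_CUBIC).astype(float)*2.2,0,255).astype(np.uint8))
E
```

```text
piv [154. 234.] [153. 262.]
-2.085 tip [137. 290.]
-2.5 tip [108. 278.]
-2.89 tip [ 88. 260.]
fist [110. 279.] [111. 242.] bit [193. 168.]
[ 0.50693634 -0.19735945  0.06236057] 29.375
```

View pics/s3.png

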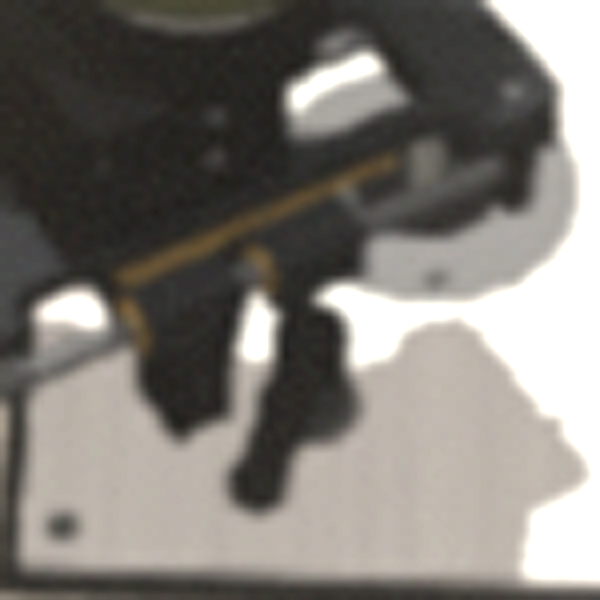

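The picture shows the lever still at its start angle, tip near (260,490) in the crop. The fist, tip at (180,435), is already on its far side. Before trying again I'll check the nose length, then lift back over.

```bash
python3 - <<'E'
from bench import r
print(r.nose_length)
E
```

```text
0.022
```

>>> step_arm([
  [[0, 0, 0, 0, 0, -0.05, 0], [0, 0, 0, 0, 0, -0.1, 0], [0, 0, -0.18, -0.012, 0.011, -0.1, 0], [0, 0, -0.36, -0.024, 0.022, -0.1, 0], [0, 0, -0.54, -0.036, 0.033, -0.1, 0], [0, 0, -0.7, -0.0504, 0.0456, -0.1, 0], [0, 0, -0.808, -0.0504, 0.0456, -0.1, 0], [0, 0, -0.808, -0.0504, 0.0456, -0.1, 0], [0, 0, -0.808, -0.0504, 0.0456, -0.1, 0]],
])

```text
time: 30.5
ee_pos: [0.5634, -0.2347, 0.1623]
eef_rot: [0.252, 0.968, 0.0, 0.0]
ft_force: [-0.1, 0.5, -0.2]
width: 0.0003
grip_force: 0.0
```

```bash
python3 - <<'E'
from h import *
s=readout.read_state(); c=shot('wrist','w3.png'); T=wristT(c,s); print(s['ee_pos'],s['eef_rot'])
print(proj(c,[.5573,-.1656,.05],T),proj(c,[.5235,-.2280,.055],T))
d=cams.camera('side'); a=cv2.imread('pics/side1.png')
i2=cv2.resize(d['img'][220:320,240:370,::-1],(520,400),interpolation=cv2.INTER_CUBIC)
i1=cv2.resize(c['img'][:300,120:480,::-1],(480,400))[:, :280]
cv2.imwrite('pics/c3.png',np.hstack([i1,i2]))
E
```

```text
[ 0.56344307 -0.23468181  0.16229255] [2.52469619e-01 9.67604814e-01 1.19368931e-04 2.20318757e-05]
[343.82550206 162.60243868] [259.60338186 164.52300158]
```

View pics/c3.png

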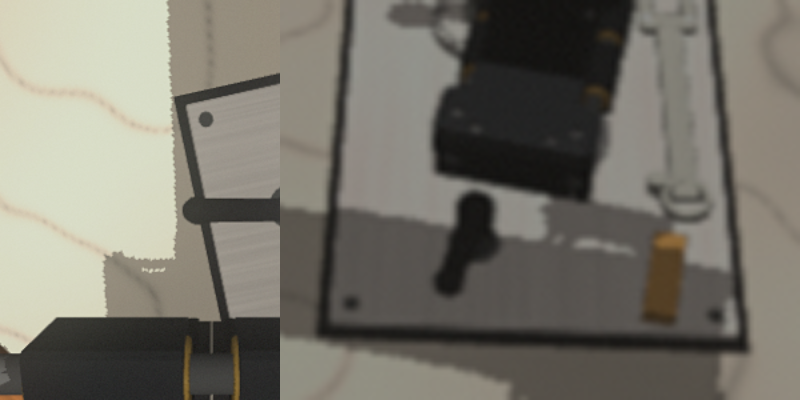

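The lever is untouched and the hand is back beside it. This time I go deeper, with the tips about 18 mm above the plate, and advance in small steps watching the force.

>>> step_arm([
  [[0, 0, 0, 0, 0, 0.05, 0], [0, 0, 0, 0, 0, 0.09, 0], [0, 0, 0, 0, 0, 0.112, 0], [0, 0, 0, 0.006, 0, 0.112, 0], [0, 0, 0, 0.012, 0, 0.112, 0], [0, 0, 0, 0.018, 0, 0.112, 0], [0, 0, 0, 0.022, 0, 0.112, 0], [0, 0, 0, 0.022, 0, 0.112, 0]],
])

```text
time: 31.6
ee_pos: [0.5444, -0.2238, 0.0507]
eef_rot: [0.252, 0.968, 0.0, 0.0]
ft_force: [0.2, -0.4, 0.4]
width: 0.0003
grip_force: 0.0
```

>>> step_arm([
  [[0, 0, 0, 0.003, 0, 0, 0], [0, 0, 0, 0.003, 0, 0, 0]],
])

```text
time: 31.85
ee_pos: [0.5418, -0.2226, 0.0504]
eef_rot: [0.252, 0.968, 0.0, 0.0]
ft_force: [0.8, -0.0, 0.2]
width: 0.0004
grip_force: 0.2
```

>>> step_arm([
  [[0, 0, 0, 0.003, 0, 0, 0], [0, 0, 0, 0.003, 0, 0, 0]],
])

```text
time: 32.1
ee_pos: [0.5392, -0.2212, 0.0504]
eef_rot: [0.252, 0.968, -0.0, 0.0]
ft_force: [2.0, -1.2, 0.3]
width: 0.0007
grip_force: 1.1
```

>>> step_arm([
  [[0, 0, 0, 0.003, 0, 0, 0], [0, 0, 0, 0.003, 0, 0, 0]],
])

```text
time: 32.35
ee_pos: [0.5363, -0.2196, 0.0503]
eef_rot: [0.252, 0.968, 0.0, 0.0]
ft_force: [2.0, -1.1, 1.0]
width: 0.0004
grip_force: 1.2
```

>>> step_arm([
  [[0, 0, 0.05, 0.003, -0.0003, 0, 0], [0, 0, 0.05, 0.003, -0.0003, 0, 0]],
])

```text
time: 32.6
ee_pos: [0.5335, -0.2184, 0.0502]
eef_rot: [0.276, 0.961, -0.0, -0.0]
ft_force: [1.2, -2.0, 0.9]
width: 0.0008
grip_force: 1.1
```

```bash
python3 - <<'E'
from h import *
a=cams.camera('side'); 
cv2.imwrite('pics/s4.png',np.clip(cv2.resize(a['img'][220:320,240:340,::-1],None,fx=6,fy=6,interpolation=cv2.INTER_CUBIC).astype(float)*2.,0,255).astype(np.uint8))
s=readout.read_state();print(s['ee_pos'],s['ft_force'])
print((proj(a,[*s['ee_pos'][:2],s['ee_pos'][2]-.022])-[240,220])*6)
E
```

```text
[ 0.53356938 -0.21843912  0.05021156] [ 0.70418705 -1.97605442  0.25795463]
[277.31123573 451.97550846]
```

View pics/s4.png

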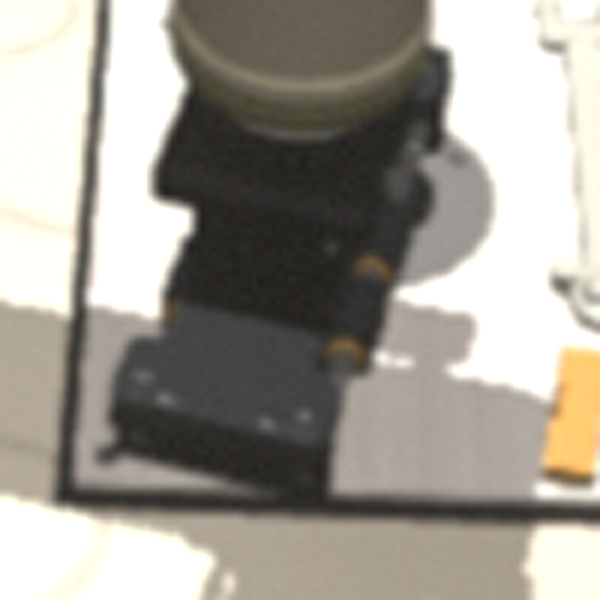

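Contact is steady at about 2.3 N and the lever is swinging. The view shows the gripper body hiding the lever, with nothing else touched. Next come the remaining rows.

```bash
python3 - <<'E'
from L import *
rows((.5339,-.2179),1.01,np.arange(-2.28,-2.55,-.05),-.003)
th=-2.53
n=np.array([-np.sin(th),np.cos(th)]); q=piv+.055*np.array([np.cos(th),np.sin(th)])+n*.014
rows(q,np.arctan2(-np.sin(th),-np.cos(th)),np.arange(-2.58,-2.82,-.05),-.003)
E
```

```text
-2.28 [0, 0, 0.148, 0.0029, -0.0012, 0, 0] [ 0.5308 -0.2174] 0.862
-2.33 [0, 0, 0.198, 0.0057, -0.0014, 0, 0] [ 0.5283 -0.216 ] 0.812
-2.38 [0, 0, 0.248, 0.0086, -0.0015, 0, 0] [ 0.5259 -0.2146] 0.762
-2.43 [0, 0, 0.298, 0.0114, -0.0014, 0, 0] [ 0.5235 -0.213 ] 0.712
-2.48 [0, 0, 0.348, 0.0142, -0.0012, 0, 0] [ 0.5212 -0.2113] 0.662
-2.53 [0, 0, 0.398, 0.0171, -0.0008, 0, 0] [ 0.519  -0.2095] 0.612
-2.58 [0, 0, 0.05, 0.0028, -0.0006, 0, 0] [ 0.5169 -0.2076] 0.562
-2.63 [0, 0, 0.1, 0.0056, -0.0011, 0, 0] [ 0.5149 -0.2056] 0.512
-2.68 [0, 0, 0.15, 0.0084, -0.0015, 0, 0] [ 0.513  -0.2035] 0.462
-2.73 [0, 0, 0.2, 0.0112, -0.0017, 0, 0] [ 0.5112 -0.2013] 0.412
-2.78 [0, 0, 0.25, 0.014, -0.0018, 0, 0] [ 0.5095 -0.1991] 0.362
```

>>> step_arm([
  [[0, 0, 0.148, 0.0029, -0.0012, 0, 0], [0, 0, 0.198, 0.0057, -0.0014, 0, 0], [0, 0, 0.248, 0.0086, -0.0015, 0, 0], [0, 0, 0.298, 0.0114, -0.0014, 0, 0], [0, 0, 0.348, 0.0142, -0.0012, 0, 0], [0, 0, 0.398, 0.0171, -0.0008, 0, 0]],
])

```text
time: 33.4
ee_pos: [0.5182, -0.2105, 0.0502]
eef_rot: [0.461, 0.888, -0.0, -0.0]
ft_force: [-1.0, -5.2, 2.1]
width: 0.0005
grip_force: 1.4
```

>>> step_arm([
  [[0, 0, 0.05, 0.0028, -0.0006, 0, 0], [0, 0, 0.1, 0.0056, -0.0011, 0, 0], [0, 0, 0.1, 0.0056, -0.0011, 0, 0]],
])

```text
time: 33.78
ee_pos: [0.5141, -0.2061, 0.05]
eef_rot: [0.504, 0.864, -0.0, -0.0]
ft_force: [-0.5, -1.9, 0.6]
width: 0.0002
grip_force: 0.8
```

```bash
python3 - <<'E'
from h import *
a=cams.camera('side'); b=cams.camera('top'); c=cams.camera('wrist')
f=lambda i,z:np.clip(cv2.resize(i[:,:,::-1],z,interpolation=cv2.INTER_CUBIC).astype(float)*1.8,0,255).astype(np.uint8)
m=np.hstack([f(a['img'][230:310,240:320],(400,400)),f(c['img'][60:300,160:400],(400,400))])
cv2.imwrite('pics/s5.png',m)
s=readout.read_state();print(s['ee_pos'],s['ft_force'],s['torque'])
piv=[.556,-.1665]; T=wristT(c,s)
for th in(-2.1,-2.4,-2.63,-2.9):
    P=[piv[0]+.068*np.cos(th),piv[1]+.068*np.sin(th),.055]; print(th,((proj(a,P)-[240,230])*5).round(),((proj(c,P,T)-[160,60])*400/240+[400,0]).round())
print(((proj(c,piv+[.05],T)-[160,60])*400/240+[400,0]).round(),((proj(a,piv+[.05])-[240,230])*5).round())
E
```

```text
[ 0.51446577 -0.205917    0.05003447] [-0.44543452 -1.22147675  0.84172349] [-0.47499895  0.1356137   0.03873011]
-2.1 [212. 307.] [584. 396.]
-2.4 [169. 292.] [560. 342.]
-2.63 [142. 275.] [554. 296.]
-2.9 [118. 249.] [561. 239.]
[768. 292.] [247. 200.]
```

View pics/s5.png

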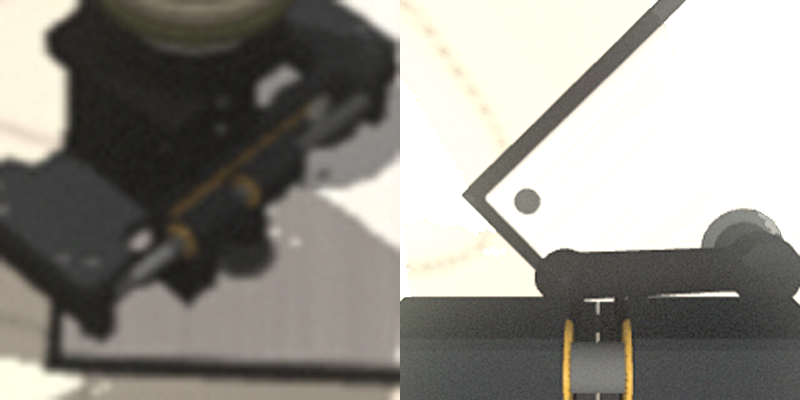

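The wrist view shows the lever lying square across the fist, tip at (562,272) and boss near (770,260). The lever is at about -2.63 rad and moving with the hand, so I continue.

```bash
python3 - <<'E'
from L import *
rows((.5149,-.2056),.512,np.arange(-2.68,-2.85,-.05),-.003)
th=-2.83
def Q(th):
    n=np.array([-np.sin(th),np.cos(th)]); return piv+.055*np.array([np.cos(th),np.sin(th)])+n*.014,np.arctan2(-np.sin(th),-np.cos(th))
rows(*Q(-2.83),[-2.86,-2.89],-.003)
rows(*Q(-2.89),[-2.91,-2.93,-2.95],-.003)
for a in np.arange(-2.93,-3.1,-.02): rows(*Q(a),[a-.02],-.003)
E
```

```text
-2.68 [0, 0, 0.05, 0.0027, -0.0007, 0, 0] [ 0.513  -0.2035] 0.462
-2.73 [0, 0, 0.1, 0.0055, -0.0011, 0, 0] [ 0.5112 -0.2013] 0.412
-2.78 [0, 0, 0.15, 0.0083, -0.0015, 0, 0] [ 0.5095 -0.1991] 0.362
-2.83 [0, 0, 0.2, 0.0112, -0.0017, 0, 0] [ 0.5079 -0.1967] 0.312
-2.86 [0, 0, 0.03, 0.0017, -0.0004, 0, 0] [ 0.5071 -0.1952] 0.282
-2.89 [0, 0, 0.06, 0.0033, -0.0007, 0, 0] [ 0.5062 -0.1938] 0.252
-2.91 [0, 0, 0.02, 0.0011, -0.0003, 0, 0] [ 0.5057 -0.1928] 0.232
-2.93 [0, 0, 0.04, 0.0022, -0.0005, 0, 0] [ 0.5052 -0.1917] 0.212
-2.95 [0, 0, 0.06, 0.0033, -0.0007, 0, 0] [ 0.5047 -0.1907] 0.192
-2.95 [0, 0, 0.02, 0.0011, -0.0003, 0, 0] [ 0.5047 -0.1907] 0.192
-2.97 [0, 0, 0.02, 0.0011, -0.0003, 0, 0] [ 0.5042 -0.1897] 0.172
-2.99 [0, 0, 0.02, 0.0011, -0.0003, 0, 0] [ 0.5037 -0.1886] 0.152
-3.01 [0, 0, 0.02, 0.0011, -0.0003, 0, 0] [ 0.5033 -0.1876] 0.132
-3.03 [0, 0, 0.02, 0.0011, -0.0003, 0, 0] [ 0.5029 -0.1865] 0.112
-3.05 [0, 0, 0.02, 0.0011, -0.0003, 0, 0] [ 0.5025 -0.1855] 0.092
-3.07 [0, 0, 0.02, 0.0011, -0.0003, 0, 0] [ 0.5021 -0.1844] 0.072
-3.09 [0, 0, 0.02, 0.0011, -0.0003, 0, 0] [ 0.5018 -0.1833] 0.052
-3.11 [0, 0, 0.02, 0.0011, -0.0003, 0, 0] [ 0.5015 -0.1822] 0.032
```

>>> step_arm([
  [[0, 0, 0.05, 0.0028, -0.0006, 0, 0], [0, 0, 0.1, 0.0056, -0.0011, 0, 0], [0, 0, 0.15, 0.0084, -0.0015, 0, 0], [0, 0, 0.2, 0.0112, -0.0017, 0, 0]],
])

```text
time: 34.42
ee_pos: [0.5073, -0.1974, 0.0501]
eef_rot: [0.588, 0.809, -0.0, -0.0]
ft_force: [-0.7, -2.4, 0.7]
width: -0.0001
grip_force: 1.4
```

>>> step_arm([
  [[0, 0, 0.03, 0.0017, -0.0004, 0, 0], [0, 0, 0.06, 0.0033, -0.0007, 0, 0]],
])

```text
time: 34.67
ee_pos: [0.5057, -0.1943, 0.0501]
eef_rot: [0.612, 0.791, -0.0, -0.0]
ft_force: [-1.9, -2.7, -0.1]
width: 0.0004
grip_force: 1.4
```

>>> step_arm([
  [[0, 0, 0.02, 0.0011, -0.0003, 0, 0], [0, 0, 0.02, 0.0011, -0.0003, 0, 0]],
])

```text
time: 34.92
ee_pos: [0.5054, -0.193, 0.0502]
eef_rot: [0.62, 0.785, 0.0, -0.0]
ft_force: [-1.5, -1.7, -0.2]
width: -0.0
grip_force: 1.0
```

>>> step_arm([
  [[0, 0, 0.02, 0.0011, -0.0003, 0, 0], [0, 0, 0.02, 0.0011, -0.0003, 0, 0]],
])

```text
time: 35.17
ee_pos: [0.5049, -0.1921, 0.0502]
eef_rot: [0.628, 0.779, 0.0, -0.0]
ft_force: [-1.2, -2.6, -1.3]
width: 0.0008
grip_force: 1.1
```

>>> step_arm([
  [[0, 0, 0.02, 0.0011, -0.0003, 0, 0], [0, 0, 0.02, 0.0011, -0.0003, 0, 0]],
])

```text
time: 35.42
ee_pos: [0.5043, -0.1911, 0.0502]
eef_rot: [0.635, 0.772, 0.0, -0.0]
ft_force: [-0.6, -3.0, -0.9]
width: 0.0004
grip_force: 1.2
```

>>> step_arm([
  [[0, 0, 0.02, 0.0011, -0.0003, 0, 0], [0, 0, 0.02, 0.0011, -0.0003, 0, 0]],
])

```text
time: 35.67
ee_pos: [0.504, -0.191, 0.0504]
eef_rot: [0.644, 0.765, -0.0, 0.001]
ft_force: [-0.2, -5.4, -2.0]
width: 0.0004
grip_force: 2.9
```

>>> step_arm([
  [[0, 0, 0.02, 0.0011, -0.0003, 0, 0], [0, 0, 0.02, 0.0011, -0.0003, 0, 0]],
])

```text
time: 35.92
ee_pos: [0.5037, -0.1909, 0.0505]
eef_rot: [0.651, 0.759, -0.0, 0.001]
ft_force: [1.5, -8.8, -2.7]
width: 0.0001
grip_force: 4.6
```

The lever came up solid: the force rose from 3 N to 8.8 N with no further travel. I'm backing off straight and lifting clear.

>>> step_arm([
  [[0, 0, 0, -0.012, 0, 0, 0], [0, 0, 0, -0.03, 0, 0, 0], [0, 0, 0, -0.03, 0, 0, 0], [0, 0, 0, -0.03, 0, -0.04, 0], [0, 0, 0, -0.03, 0, -0.09, 0], [0, 0, 0, -0.06, 0, -0.14, 0], [0, 0, 0, -0.06, 0, -0.14, 0]],
])

```text
time: 36.8
ee_pos: [0.5141, -0.2506, 0.194]
eef_rot: [0.651, 0.759, 0.001, 0.003]
ft_force: [0.1, -0.5, -0.5]
width: 0.0005
grip_force: 0.0
```

```bash
python3 - <<'E'
from h import *
s=readout.read_state(); c=cams.camera('wrist'); T=wristT(c,s); d=cams.camera('top')
print(s['ee_pos'],s['ft_force'])
# lever dark blob in wrist view, angle about pivot
m=(c['img'].max(2)<60).astype(np.uint8)
p=proj(c,[.556,-.1665,.05],T); print('piv px',p,[proj(c,[.556+.068*np.cos(t),-.1665+.068*np.sin(t),.055],T).round() for t in(-2.63,-2.95)])
best=[]
for t in np.arange(-3.3,-1.9,.05):
    v=[]
    for rr in np.arange(.025,.064,.004):
        q=proj(c,[.5525+rr*np.cos(t),-.1645+rr*np.sin(t),.038+.25*rr],T).round().astype(int)
        if 0<=q[0]<560 and 0<=q[1]<420: v.append(c['img'][q[1],q[0]].mean())
    best.append((round(t,2),round(float(np.mean(v)) if v else -1)))
print(best)
# crank knob from top: dark blob near expected
k=np.zeros((420,560),np.uint8); u,v=proj(d,[.6148,.0035,.056]); 
g=d['img'].mean(2); 
res=[]
for t in np.arange(-3.14,3.14,.1):
    res.append((round(t,2),round(np.mean([g[tuple(proj(d,[.6160+rr*np.cos(t),.0045+rr*np.sin(t),.056]).round().astype(int)[::-1])] for rr in np.arange(.016,.05,.004)]))))
print(sorted(res,key=lambda x:x[1])[:6])
E
```

```text
[ 0.51413274 -0.25060165  0.19403855] [ 0.0718377  -0.49400432 -0.51702894]
piv px [336.29244712 117.89108696] [array([266., 145.]), array([261., 121.])]
[(np.float64(-3.3), 175), (np.float64(-3.25), 151), (np.float64(-3.2), 111), (np.float64(-3.15), 74), (np.float64(-3.1), 56), (np.float64(-3.05), 55), (np.float64(-3.0), 55), (np.float64(-2.95), 54), (np.float64(-2.9), 52), (np.float64(-2.85), 96), (np.float64(-2.8), 121), (np.float64(-2.75), 140), (np.float64(-2.7), 143), (np.float64(-2.65), 142), (np.float64(-2.6), 143), (np.float64(-2.55), 142), (np.float64(-2.5), 143), (np.float64(-2.45), 143), (np.float64(-2.4), 140), (np.float64(-2.35), 131), (np.float64(-2.3), 133), (np.float64(-2.25), 130), (np.float64(-2.2), 124), (np.float64(-2.15), 126), (np.float64(-2.1), 130), (np.float64(-2.05), 133), (np.float64(-2.0), 130), (np.float64(-1.95), 131)]
[(np.float64(2.76), 57), (np.float64(2.56), 60), (np.float64(2.66), 64), (np.float64(2.86), 69), (np.float64(2.46), 83), (np.float64(2.96), 108)]
```

The cameras confirm the lever at about -2.99 rad (stop expected at -2.98) and the crank at about 2.69 rad (target 2.68). The hand is touching nothing, so I'm handing in.

```bash
python3 -c "
from bench import r
print(r.close_job())"
```

```text
the job is handed in; nothing more can be done
None
```

I handed the job in at about 37 s: the crank is set 30 dial lines below the felt take-up (approached from below, within about 0.01 rad by the hand's position), and the lock lever is swung clockwise to its solid stop at about 9 N. My first lever push missed and had to be repeated.

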